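# Sweep the loose nuts into the bench pan

## Task

Sweep the three rusty nuts across the bench into the green sweeping pan with the fingertips, through its open front, so that all three end up inside it. Only push them: do not pick any of them up. Leave the clean ball bearing that lies in the row with them where it is, and do not disturb the mug.

Things in the scene. Friction and masses are not known exactly. Their poses are not given: they have to be found in the camera images.
- pan: Green sheet-metal sweeping pan, fixed to the bench, 130 mm deep (its x), 184 mm wide (its y), black handle behind (+x). Origin on the bench under its middle. Open front towards -x. Flat floor 3 mm above the bench from x = -45 mm to the back wall's inner face at x = +62 mm; side walls' inner faces at y = +-89 mm. Walls 38 mm high, the front 20 mm of the side walls 20 mm high.
- pan_mouth (a point): middle of the pan's front edge, at bench level (x = -65 mm, y = 0 from the pan's origin). From here the lip ramps up 3 mm over 20 mm to the flat floor; axes as the pan's.
- nut1_center (a point): rusty hexagonal steel nut, about 50 g, 28 mm over corners, 24 mm over flats, 13 mm high, lying flat and loose on the bench. This point is its centre, 6.5 mm above its underside.
- nut2_center (a point): rusty hexagonal steel nut, about 50 g, 28 mm over corners, 24 mm over flats, 13 mm high, lying flat and loose on the bench. This point is its centre, 6.5 mm above its underside.
- nut3_center (a point): rusty hexagonal steel nut, about 50 g, 28 mm over corners, 24 mm over flats, 13 mm high, lying flat and loose on the bench. This point is its centre, 6.5 mm above its underside.
- bearing: clean ball bearing, grey metal ring with a black seal, 47 mm across, 14 mm high, lying flat and loose on the bench, in the same row as the nuts, anywhere in it. Origin at the centre of its underside. To be left alone.
- mug: white mug, 82 mm across without its handle, 94 mm high, standing loose on the bench. Origin at the centre of its underside. To be left alone.
Things that resemble listed ones, but are neither listed nor needed, are in the scene too. Leave any purple or turquoise look-alike of the part that bears nut1_center alone.

How it is judged:
By the outcome, as a careful person would: the job done as asked, in the order asked, and still so for the second after the job is handed in, with the robot touching nothing.
It also fails if it takes over 72 s, if anything falls off the work surface, if the arm or the gripper's body presses on something with over 40 N, if the wrist force passes 120 N, or if a joint passes its speed limit or range.

## Robot

A 7-joint arm with a two-finger parallel gripper is mounted at the origin on a cart in front of the work surface, level with it; the furniture and walls round the work are solid. World frame = base frame: x ahead of the robot, y to its left, z up, the work surface at z = 0. Lengths are in m, angles in rad, forces in N, time in s.
With the tool pointing down it reaches from about 0.425 to 0.925 m from the base axis. Payload 6.8 kg.
Tool frame: the origin (TCP) lies between the finger pads; the fingertips stand 22 mm ahead of it and the grasp point (between the pads) lies 3 mm ahead of it (bot.tip_reach is the distance from the TCP to the fingertips, in m); z points along the fingers, x is the direction in which the jaws open and shut, and the axes are right-handed (so a half turn about z gives the same grasp; the last joint's range is limited). The gripper opens to 85 mm and grips with 20 to 120 N. Pads are 22 mm wide; open, the fingers measure 114 mm over their backs; the gripper's body (76 mm by 85 mm) begins 54 mm behind the grasp point. The pads swing forward as they close: fully open they stand 13 mm farther back than shut.
Start: joints at [-1.278, 0.477, 0.022, 1.555, -0.011, 1.109, -0.083], TCP at [0.263, 0.622, 0.253] pointing down, gripper open.
Joint ranges: [-2.96, 2.96], [-0.34, 2.1], [-1.41, 1.46], [0.24, 2.44], [-1.37, 4.51], [0.17, 1.92], [-2.96, 2.96]. Speed limits (rad/s): [2.39, 2.39, 3.14, 3.14, 3.14, 3.14, 3.14].

## Interface

Orientations are given as a unit quaternion [w, x, y, z].
In Python, from station import bot gives the robot as it stands.
- The arm moves only by the tool step_arm, never from a script. Its argument "targets" is a list of rows, each a list of 5 numbers: the shift along the tool's x, y, z in mm, then the turn about the tool's z in degrees, then the closure, from 0 (fully open) to 1 (shut). In form: [[dx, dy, dz, spin, jaw], ...]. A call has 1 to 20 rows; each row is the pose to reach, as a shift and turn from the pose commanded when the call began, along the tool's axes at that moment; what a row does not reach only later rows make up. A row lasts 1/12 s, in which the tool goes at most 41.7 mm and 7.16 degrees, less where a joint would pass 70% of its speed; a pose out of reach is approached as far as the arm can. A call with a gripper value outside its range is refused whole. The fingers move at their own pace and stop on an object; "newtons" is the grip in N (left out, the last holds). Time passes only in rows, so rows that repeat a pose let the fingers close. It gives the time, the measured TCP pose, the force and the opening at its end, in the units of the state.
- bot.get_obs(): the state, without advancing time (a new reading comes with each control period).
- bot.read_camera(name): name is "scene" or "side" or "wrist"; returns a dict with "frame" (400x640x3 uint8, red, green, blue), "z_map" (400x640 float32, m along the optical axis (not along the pixel's ray), 0 where there is no reading), "fov_y" (degrees; the focal length in pixels is half the picture's height over the tangent of half this angle, whatever the lens; pixels are square), "cx", "cy" (the principal point, pixels), "distortion" ([k1, k2, p1, p2, k3] as OpenCV has them; the pictures are not rectified), "R" (3x3) and "t" (3): a world point X has camera coordinates R X + t. Camera axes: x right, y down, z forward; pixel columns grow to the right and rows downward; lengths in m; the calibration is good to about 2 mm. A picture is of the moment at which its call begins.
- bot.hand_in(): hands the job in, once; it reports no verdict.
The state is a dict: "t": time; "q": joint angles; "joint_vel": joint speeds; "joint_torque": joint torques, N m; "eef_pos": TCP position; "tool_rot": TCP orientation; "contact_force": force on the tool from outside, world axes, zero at the start; "torque": the same for the moment, N m; "gripper_width": opening from 0.0 (shut) to 1.0 (fully open).
Only numpy, scipy, OpenCV 4.12 (cv2) and the standard library are available. Lean on these libraries where they do the work, as an engineer would, in place of code of your own. Each camera call takes 0.05 s, during which the arm holds its last target.

## Working session

There is one attempt and no reset: what is moved stays moved. The work goes in short steps, Python scripts to look and compute and a tool call to move; the robot and the scene stay as the last step left them, time stands still between calls to the robot, and variables do not carry over. Pictures are saved under pics/ and viewed, and the job is handed in when it is done.

Besides the shell and the picture viewer there is one more tool, called after "Call:" as name(argument=value, ...) on one line, values as JSON. step_arm: Moves the arm, as the interface text tells. Its arguments: {"type":"object","properties":{"targets":{"type":"array"},"newtons":{"type":"number"}},"required":["targets"]}

```bash
mkdir -p pics; cat > h.py <<'E'
import numpy as np, cv2
from station import bot
def cam(n,save=None):
    c=bot.read_camera(n)
    if save: cv2.imwrite('pics/'+save,c['frame'][:,:,::-1])
    return c
def K(c):
    f=200/np.tan(np.radians(c['fov_y'])/2)
    return np.array([[f,0,c['cx']],[0,f,c['cy']],[0,0,1]])
def ray(c,u,v):
    p=cv2.undistortPoints(np.array([[[u,v]]],float),K(c),np.array(c['distortion'],float))[0,0]
    R=np.array(c['R']);t=np.array(c['t'])
    return -R.T@t, R.T@np.array([p[0],p[1],1.])
def onz(c,u,v,z):
    o,d=ray(c,u,v); return o+d*(z-o[2])/d[2]
def proj(c,X):
    r,_=cv2.Rodrigues(np.array(c['R'],float))
    return cv2.projectPoints(np.array(X,float).reshape(-1,1,3),r,np.array(c['t'],float),K(c),np.array(c['distortion'],float))[0][:,0]
E
python3 - <<'E'
from h import *
for n in ['scene','side','wrist']:
    c=cam(n,n+'0.png'); print(n,c['fov_y'],(-np.array(c['R']).T@np.array(c['t'])).round(3),c['distortion'])
o=bot.get_obs(); print(o, bot.tip_reach)
E
```

```text
scene 56.650686309591556 [0.756 0.711 0.695] [-0.05421811  0.          0.          0.          0.        ]
side 44.19531778157196 [-0.12   0.742  0.716] [-0.0354549  0.         0.         0.         0.       ]
wrist 62.867178401675474 [0.19  0.651 0.374] [-0.05297463  0.          0.          0.          0.        ]
{'t': 0.15, 'q': array([-1.27811299,  0.47764621,  0.02233276,  1.55617968, -0.01151898,
        1.1092765 , -0.08308979]), 'joint_vel': array([-6.37381561e-04, -1.94252133e-04, -2.23942523e-04, -4.00198344e-03,
       -1.45037310e-03,  7.68932234e-06,  1.34055271e-03]), 'joint_torque': array([ 3.02908491e-03, -5.96927583e+01,  1.61049206e+00, -2.81489217e+01,
        1.26558740e-02,  6.51838302e-03,  1.48378172e-05]), 'eef_pos': array([0.26317657, 0.62114525, 0.25254348]), 'tool_rot': array([ 4.11791081e-04,  8.33699373e-01,  5.52218144e-01, -5.55049745e-04]), 'contact_force': array([ 1.17843663, -0.04279432, -0.12239863]), 'torque': array([ 0.02541681,  0.03661909, -0.01359341]), 'gripper_width': 0.9978016194458885} 0.022
```

View pics/scene0.png

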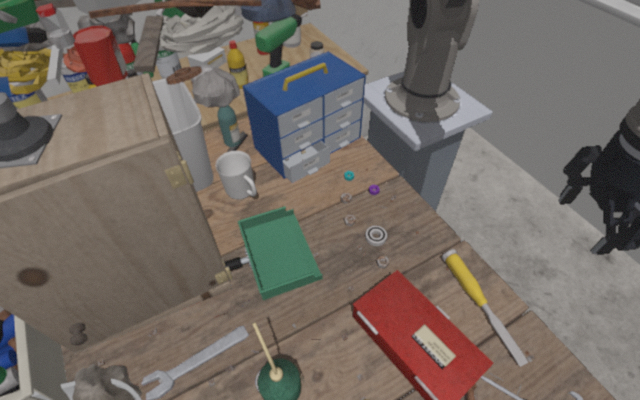

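View pics/side0.png

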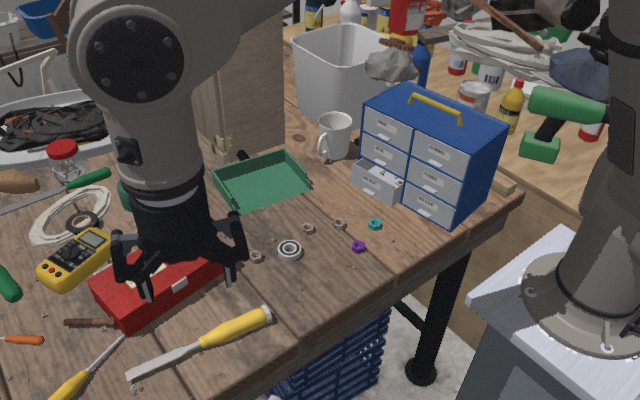

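View pics/wrist0.png

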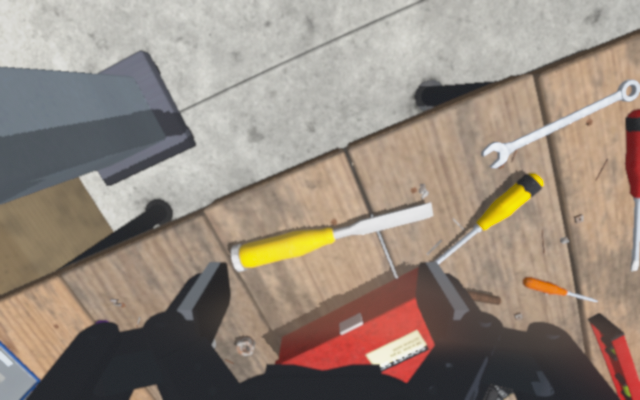

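The scene camera shows nuts near (346,197), (350,219) and (383,262), and the bearing near (376,236). The turquoise look-alike is at (349,175), the purple one at (374,189), the mug at (236,175) and the pan around (278,252).

```bash
python3 - <<'E'
import cv2
a=cv2.imread('pics/scene0.png')[160:310,230:410]; cv2.imwrite('pics/s_crop.png',cv2.resize(a,None,fx=4,fy=4,interpolation=2))
a=cv2.imread('pics/side0.png')[140:280,200:400]; cv2.imwrite('pics/d_crop.png',cv2.resize(a,None,fx=4,fy=4,interpolation=2))
E
```

```text
(no output)
```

View pics/s_crop.png

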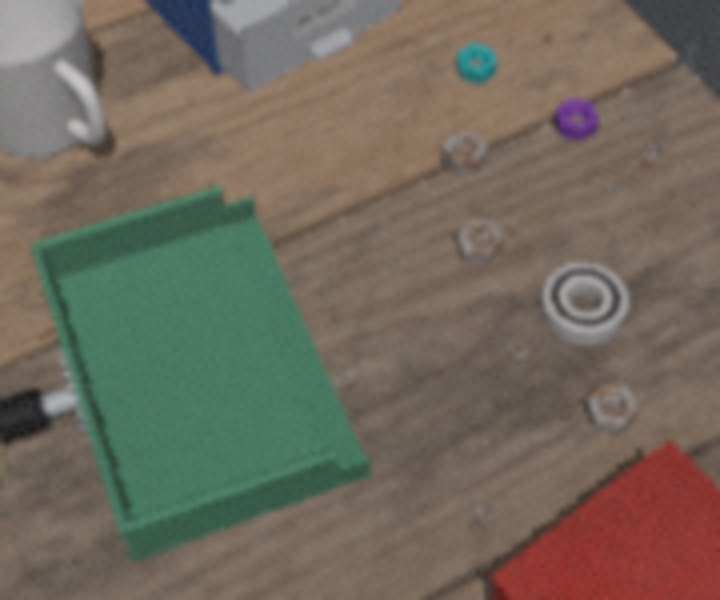

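View pics/d_crop.png

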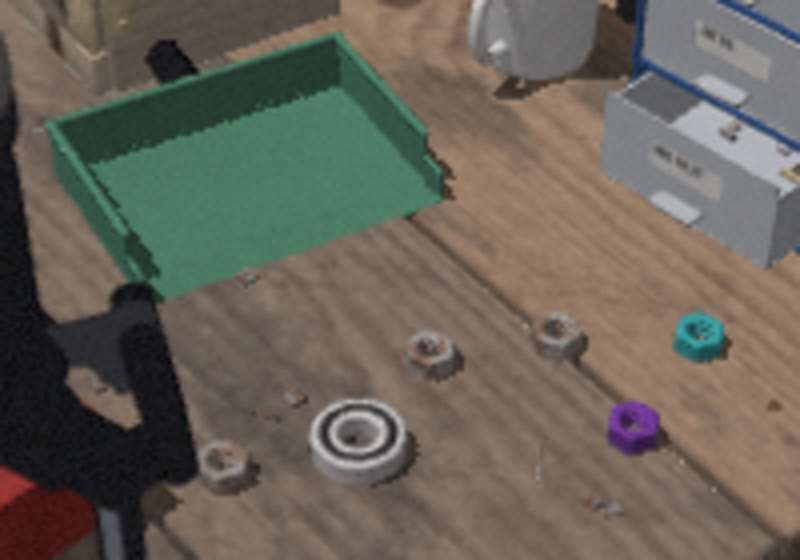

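```bash
python3 - <<'E'
from h import *
s=cam('scene');d=cam('side')
def S(x,y,z): return onz(s,(x+.5)/4-.5+230,(y+.5)/4-.5+160,z)[:2]*1000
def D(x,y,z): return onz(d,(x+.5)/4-.5+200,(y+.5)/4-.5+140,z)[:2]*1000
P={'A':((466,147),(561,331),.013),'B':((481,238),(433,352),.013),'C':((611,402),(226,463),.013),'bear':((587,296),(358,436),.014),'purp':((577,115),(634,425),.013),'turq':((478,60),(700,333),.013),
'backcornR(scene top)':((220,190),(338,36),.038),'backcorn2':((38,246),(50,126),.038),'fr1':((368,468),(160,298),.0),'wall step tops':((252,203),(441,172),.020),'backother':((130,530),(50,126),.038)}
for k,(a,b,z) in P.items(): print(k,S(*a,z).round(),D(*b,z).round())
E
```

```text
A [427. 237.] [426. 234.]
B [456. 299.] [453. 297.]
C [454. 423.] [451. 423.]
bear [427. 362.] [427. 362.]
purp [355. 249.] [352. 248.]
turq [383. 179.] [381. 177.]
backcornR(scene top) [577. 212.] [682. 195.]
backcorn2 [682. 197.] [705. 375.]
fr1 [580. 387.] [583. 381.]
wall step tops [560. 216.] [560. 210.]
backother [705. 378.] [705. 375.]
```

```bash
python3 - <<'E'
from h import *
H=np.full((70,80),-1.)
for n in ['scene','side']:
    c=cam(n); z=c['z_map']; v,u=np.mgrid[0:400,0:640]
    p=cv2.undistortPoints(np.stack([u,v],-1).reshape(-1,1,2).astype(float),K(c),np.array(c['distortion'],float))[:,0]
    zz=z.reshape(-1); X=np.c_[p*zz[:,None],zz]; X=(X-np.array(c['t']))@np.array(c['R'])
    X=X[(zz>0)]
    i=((X[:,0]-.3)/.02).astype(int); j=((X[:,1]-.0)/.02).astype(int)
    m=(X[:,0]>.3)&(X[:,1]>0)&(i<25)&(j<28)&(X[:,2]<.2)&(X[:,2]>-.02)
    if n=='side': m&=~((X[:,2]>.08)) 
    for a,b,h in zip(i[m],j[m],X[m,2]): H[a,b]=max(H[a,b],h)
print('     '+' '.join('%3d'%(k*2) for k in range(28)))
for a in range(25): print('%3d: '%(30+2*a)+' '.join('%3d'%(h*1000) if h>-1 else '  .' for h in H[a,:28]))
E
```

```text
0   2   4   6   8  10  12  14  16  18  20  22  24  26  28  30  32  34  36  38  40  42  44  46  48  50  52  54
 30: 199 199 199 199   4   3   3   3   4   4   4   4   4   3   9   3   4   3   3   3   4   5   3   3  32  30  28  22
 32: 199 199 199 199 150   4   4   3   5   3   5   3   4   4   8   4   4   4   5   4   4   3   4  25  33  30  32  32
 34: 199 199 199 199 149   3   4   3   4   4   5  16  17  13   4   5   4   3   3   4   4   3   3  16  22  27  28  30
 36: 199 199 199 199  71   5   4   3  16  16   3  14  15   5   5   5   4   5   3   4   4   4   3   3   4   4   4   4
 38: 199 199 199 199 199  63   4   3  16  15   3   4   4   4   5   4   4   4   4   4   4   4   4   3   4   4   4   4
 40: 199 199 199 199 199  65   5   5   3   4   6  15  16   3   5   4   3  17  19  17   3   4   4   4   4   4   3   4
 42: 199 199 199 199 199  66   3   4   4   4   4  17  17   4   4   3  14  17  17  17   4   4   4   3   3   5   3   3
 44: 199 199 199 199 199 149  59   3   4   3   3  10   4   5  17  16   4  16  16  15  16  16   3  56  58  58  61  61
 46: 199 199 199 199 199 149  67   4   5   4   5   4  
[... 1234 characters left out ...]
68: 135 199 199  67   4   4   4   5   3  40  40  40  40  41  41  40  41  37  41  37   3   4   5   3   2   3   2   2
 70:   . 199 199   5   4   5   4   3   5   2   2   2   3  32  37  38  40  40  41   4   3   3   3   2   3  54  63  61
 72:   . 199 199   5   4   4   5  48  39   6   4   3   3  32  31   2  72   2   7   4   2   2   2   2   2  68  94  94
 74:   . 161 178   5   4   6   5 123 166 187 195 187 197 195 196 199 199   5   5   3   2   2   2   4 186 179 160 124
 76:   .  79   4   4   5   4   6   .   .   .   .   .   .   .   .  29 199   4   4   1  12  11   4   3  12  64  76  75
 78:   .  79   6   5   5   4   2   .   .   .   .   .   .   .   .  31 199   5   6   2  12  13   4   2   3  15  52  52
```

```bash
cat >> h.py <<'E'
from scipy.spatial.transform import Rotation as Ro
def rel(x,y,ztip,yaw=None,f=None):
    """mm; yaw deg of tool y axis in world"""
    o=bot.get_obs(); q=o['tool_rot']; R=Ro.from_quat([q[1],q[2],q[3],q[0]]).as_matrix()
    T=np.array([x,y,ztip+22.])-o['eef_pos']*1000
    d=R.T@T; cy=np.degrees(np.arctan2(R[1,1],R[0,1]))
    s=0 if yaw is None else -((yaw-cy+180)%360-180)
    print('d',d.round(1),'spin',round(s,1),'cur yaw',round(cy,2),'tcp',(o['eef_pos']*1000).round(1),'w',round(o['gripper_width'],3),'F',np.round(o['contact_force'],1),'t',o['t'])
E
python3 -c "
from h import *
rel(425,438,120,-28)"
```

```text
d [-105.7  220.4  111.1] spin 5.0 cur yaw -22.96 tcp [263.3 621.4 253.1] w 1.001 F [-0.   0.1 -0.5] t 0.35
```

Call:
step_arm(targets=[[-30, 60, 20, 2, 0.85], [-60, 120, 50, 4, 0.85], [-90, 180, 80, 5, 0.85], [-106, 220, 111, 5, 0.85], [-106, 220, 111, 5, 0.85], [-106, 220, 111, 5, 0.85], [-106, 220, 111, 5, 0.85], [-106, 220, 111, 5, 0.85], [-106, 220, 111, 5, 0.85], [-106, 220, 111, 5, 0.85]])

```text
t: 1.18
eef_pos: [0.4239, 0.4395, 0.1428]
tool_rot: [-0.001, 0.857, 0.516, 0.0]
contact_force: [-0.2, -0.0, -0.2]
gripper_width: 0.151
```

```bash
python3 - <<'E'
from h import *
rel(425,438,120,-28)
for n in ['side','wrist']: cam(n,n+'1.png')
E
```

```text
d [-0.8  1.6  0.8] spin 0.1 cur yaw -27.9 tcp [423.9 439.5 142.8] w 0.151 F [-0.2 -0.  -0.2] t 1.1833
```

View pics/side1.png

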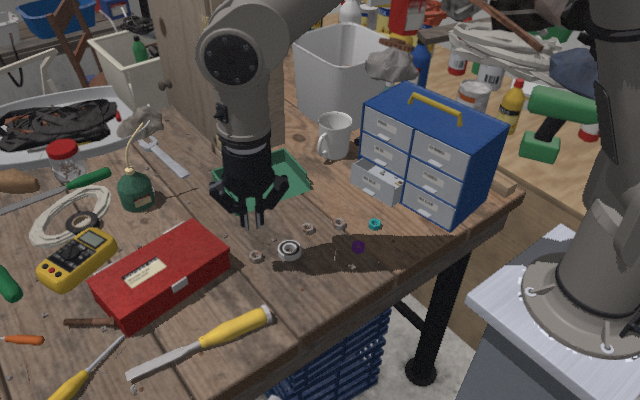

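View pics/wrist1.png

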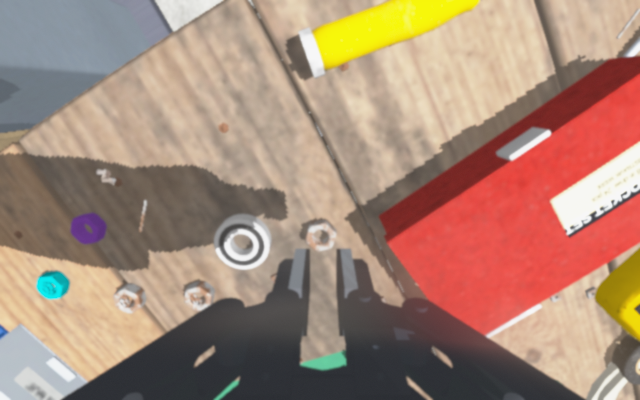

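```bash
python3 - <<'E'
from h import *
a=cv2.imread('pics/side1.png')[130:280,180:340]; cv2.imwrite('pics/d1c.png',cv2.resize(a,None,fx=4,fy=4,interpolation=2))
c=cam('wrist')
for n,u,v,z in [('C',320,234,13),('bear',242,241,14),('boxcorner',381,217,60),('boxcorner bot',392,277,60),('box near bottom',350,215,0),('B',198,294,13),('A',129,297,13)]:
    print(n,(onz(c,u,v,z/1000)*1000).round())
E
```

```text
C [450. 423.  13.]
bear [425. 362.  14.]
boxcorner [440. 475.  60.]
boxcorner bot [486. 463.  60.]
box near bottom [452. 451.   0.]
B [451. 298.  13.]
A [424. 238.  13.]
```

View pics/d1c.png

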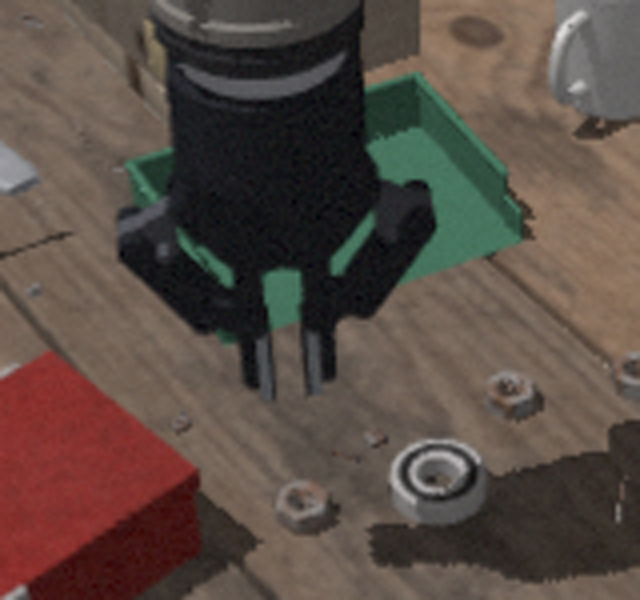

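Call:
step_arm(targets=[[0, 0, 0, -7, 1], [0, 0, 0, -14, 1], [0, 0, 0, -21, 1], [0, 0, 0, -28, 1], [0, 0, 0, -35, 1], [0, 0, 0, -42, 1], [0, 0, 0, -49, 1], [0, 0, 0, -56, 1], [0, 0, 0, -63, 1], [0, 0, 0, -70, 1], [0, 0, 0, -77, 1], [0, 0, 0, -84, 1], [0, 0, 0, -90, 1], [0, 0, 0, -90, 1], [0, 0, 0, -90, 1]])

```text
t: 2.58
eef_pos: [0.4242, 0.4389, 0.1427]
tool_rot: [-0.0, 0.243, 0.97, 0.0]
contact_force: [0.8, -0.2, 0.0]
gripper_width: -0.001
```

```bash
python3 - <<'E'
from h import *
rel(410,446,6,62)
rel(642,322,6,62); print(bot.get_obs()['q'])
E
```

```text
d [ 15.8  -0.5 114.7] spin -0.1 cur yaw 61.91 tcp [424.2 438.9 142.7] w -0.001 F [ 0.8 -0.2  0. ] t 2.5833
d [-247.3   -0.7  114.6] spin -0.1 cur yaw 61.91 tcp [424.2 438.9 142.7] w -0.001 F [ 0.8 -0.2  0. ] t 2.5833
[-0.67647028  0.5116677  -0.30269196  1.79579647  0.19286466  0.86218726
  1.58278822]
```

Descend behind nut C to a tip height of about 6 mm, then check.

Call:
step_arm(targets=[[16, 0, 25, 0, 1], [16, 0, 50, 0, 1], [16, 0, 75, 0, 1], [16, 0, 95, 0, 1], [16, 0, 105, 0, 1], [16, 0, 111, 0, 1], [16, 0, 115, 0, 1], [16, 0, 115, 0, 1], [16, 0, 115, 0, 1]])

```text
t: 3.33
eef_pos: [0.4109, 0.4462, 0.0282]
tool_rot: [0.0, 0.242, 0.97, 0.001]
contact_force: [0.4, 0.3, 0.6]
gripper_width: 0.001
```

```bash
python3 - <<'E'
from h import *
rel(642,322,6,62)
cam('side','side2.png'); cam('wrist','wrist2.png')
a=cv2.imread('pics/side2.png')[130:280,180:340]; cv2.imwrite('pics/d2c.png',cv2.resize(a,None,fx=4,fy=4,interpolation=2))
E
```

```text
d [-262.4   -1.2    0.3] spin 0.0 cur yaw 62.0 tcp [410.9 446.2  28.2] w 0.001 F [0.4 0.3 0.6] t 3.3333
```

View pics/d2c.png

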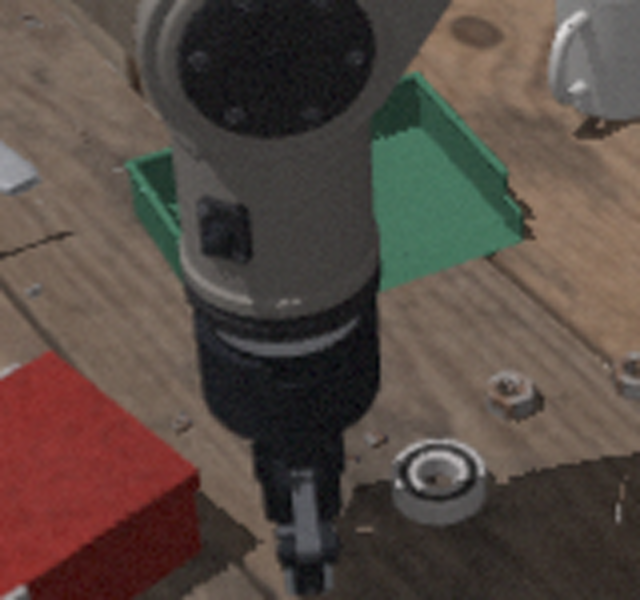

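View pics/wrist2.png

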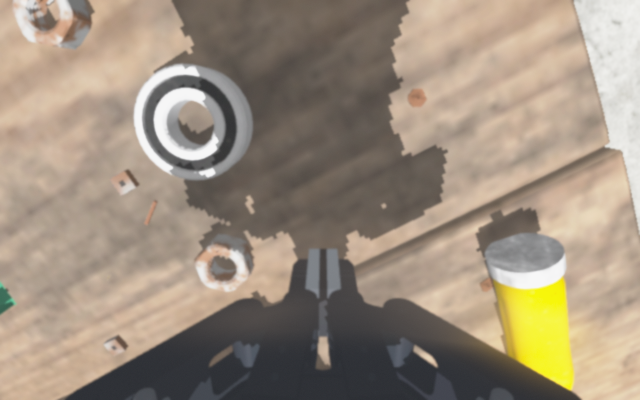

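The wrist view shows nut C at (222,264), beside the fingertips at about (322,270). Next, check the lateral alignment.

```bash
python3 - <<'E'
from h import *
c=cam('wrist'); o=bot.get_obs(); q=o['tool_rot']; R=Ro.from_quat([q[1],q[2],q[3],q[0]]).as_matrix()
for p in [(222,264),(223,266)]:
    X=onz(c,*p,.013); print((X*1000).round(1),(R.T@(X-o['eef_pos'])*1000).round(1))
for y in(-11,0,11):
    print(y,proj(c,[o['eef_pos']+R@np.array([-14,y,22])/1000]))
E
```

```text
[451.5 420.   13. ] [-48.1  -4.1  15.4]
[451.7 421.2  13. ] [-47.7  -3.   15.4]
-11 [[294.49457622 244.75111895]]
0 [[295.14158546 264.93396707]]
11 [[295.77091478 284.20888175]]
```

Call:
step_arm(targets=[[-5, -2, 0, 0, 1], [-12, -2, 0, 0, 1], [-20, -2, 0, 0, 1], [-28, -2, 0, 0, 1], [-36, -2, 0, 0, 1], [-44, -2, 0, 0, 1], [-52, -2, 0, 0, 1], [-60, -2, 0, 0, 1], [-68, -2, 0, 0, 1], [-76, -2, 0, 0, 1], [-84, -2, 0, 0, 1], [-92, -2, 0, 0, 1], [-100, -2, 0, 0, 1], [-100, -2, 0, 0, 1]])

```text
t: 4.65
eef_pos: [0.5001, 0.3953, 0.0273]
tool_rot: [0.001, 0.243, 0.97, -0.0]
contact_force: [1.3, -0.7, -0.3]
gripper_width: 0.003
```

```bash
python3 - <<'E'
from h import *
rel(642,322,6,62)
cam('scene','scene3.png'); cam('wrist','wrist3.png')
a=cv2.imread('pics/scene3.png')[160:310,230:410]; cv2.imwrite('pics/s3c.png',cv2.resize(a,None,fx=4,fy=4,interpolation=2))
E
```

```text
d [-159.7    2.2   -0.5] spin -0.1 cur yaw 61.89 tcp [500.1 395.3  27.3] w 0.003 F [ 1.3 -0.7 -0.3] t 4.65
```

View pics/s3c.png

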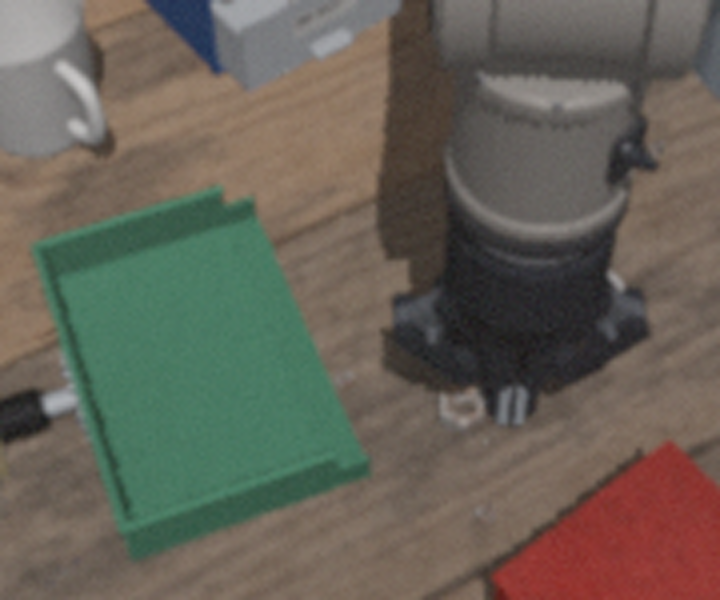

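View pics/wrist3.png

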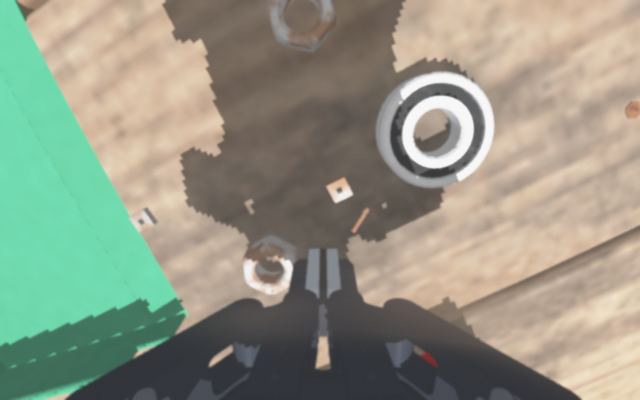

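Call:
step_arm(targets=[[-6, 0, 0, 0, 1], [-14, 0, 0, 0, 1], [-22, 0, 0, 0, 1], [-30, 0, 0, 0, 1], [-38, 0, 0, 0, 1], [-46, 0, 0, 0, 1], [-54, 0, 0, 0, 1], [-62, 0, 0, 0, 1], [-70, 0, -1, 0, 1], [-80, 0, -1, 0, 1], [-90, 0, -1, 0, 1], [-100, 0, -1, 0, 1], [-110, 0, -1, 0, 1], [-120, 0, -1, 0, 1], [-130, 0, -1, 0, 1], [-140, 0, -1, 0, 1], [-150, 0, -1, 0, 1], [-160, 0, -1, 0, 1], [-160, 0, -1, 0, 1]])

```text
t: 6.33
eef_pos: [0.6411, 0.3239, 0.031]
tool_rot: [0.001, 0.242, 0.97, 0.002]
contact_force: [-3.0, 2.0, 11.2]
gripper_width: 0.001
```

```bash
python3 - <<'E'
from h import *
rel(642,322,6,62)
cam('wrist','wrist4.png'); cam('scene','scene4.png')
a=cv2.imread('pics/scene4.png')[160:310,230:410]; cv2.imwrite('pics/s4c.png',cv2.resize(a,None,fx=4,fy=4,interpolation=2))
E
```

```text
d [-1.7 -1.2  2.9] spin 0.0 cur yaw 62.02 tcp [641.1 323.9  31. ] w 0.001 F [-3.   2.  11.2] t 6.3333
```

View pics/wrist4.png

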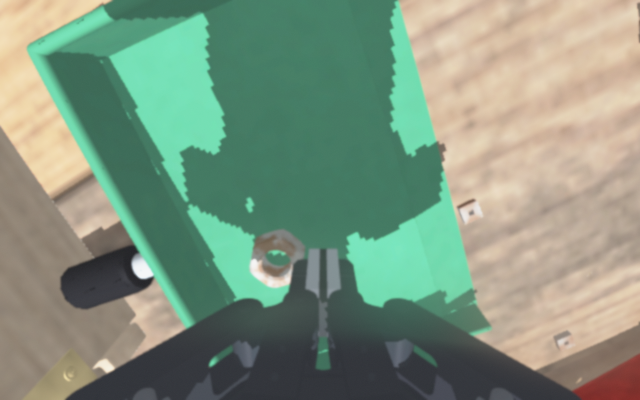

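View pics/s4c.png

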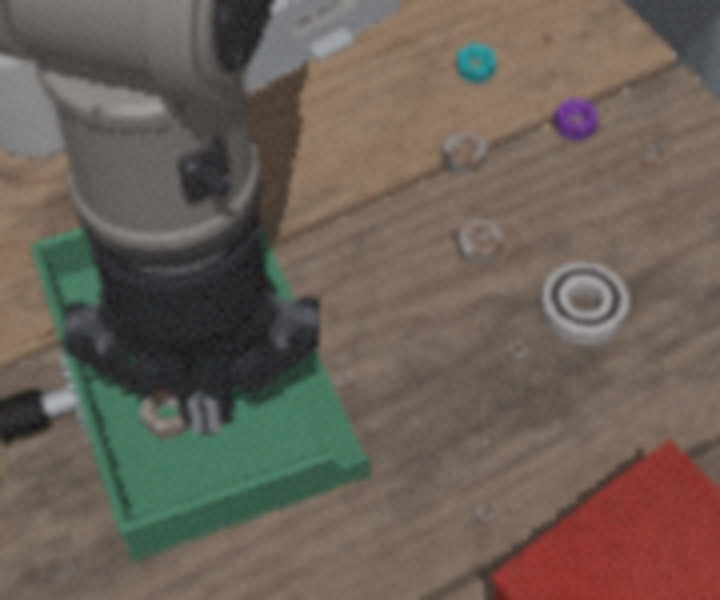

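C is inside the pan. The wrist view shows it at (277,258), in front of the fingers. The tips brushed the pan floor with about 11 N, so I'll run slightly higher inside the pan. Now lift and go to nut B.

Call:
step_arm(targets=[[5, 0, -15, 0, 1], [8, 0, -40, 0, 1], [8, 0, -70, 0, 1], [8, 0, -95, 0, 0.88], [8, 0, -95, 7, 0.88], [8, 0, -95, 14, 0.88], [8, 0, -95, 21, 0.88], [8, 0, -95, 28, 0.88], [8, 0, -95, 35, 0.88], [8, 0, -95, 42, 0.88], [8, 0, -95, 49, 0.88], [8, 0, -95, 56, 0.88], [8, 0, -95, 63, 0.88], [8, 0, -95, 70, 0.88], [8, 0, -95, 70, 0.88], [8, 0, -95, 70, 0.88]])

```text
t: 7.77
eef_pos: [0.6321, 0.3256, 0.1238]
tool_rot: [0.0, 0.753, 0.658, 0.0]
contact_force: [-0.3, -0.9, -0.3]
gripper_width: 0.119
```

```bash
python3 - <<'E'
from h import *
rel(413,304,50,-8)
E
```

```text
d [ -50.9 -214.2   51.7] spin 0.3 cur yaw -7.75 tcp [632.1 325.6 123.8] w 0.119 F [-0.3 -0.9 -0.3] t 7.7667
```

Call:
step_arm(targets=[[-8, -35, 0, 0, 0.88], [-17, -70, 0, 0, 0.88], [-25, -105, 0, 0, 0.88], [-33, -140, 0, 0, 0.88], [-42, -175, 0, 0, 0.88], [-51, -214, 10, 0, 0.88], [-51, -214, 30, 0, 0.88], [-51, -214, 50, 0, 0.88], [-51, -214, 50, 0, 0.88], [-51, -214, 50, 0, 0.88]])

```text
t: 8.6
eef_pos: [0.4128, 0.3044, 0.0732]
tool_rot: [0.0, 0.754, 0.657, -0.001]
contact_force: [0.2, 0.2, 0.7]
gripper_width: 0.12
```

```bash
python3 - <<'E'
from h import *
rel(413,304,6,-8)
cam('wrist','wrist5.png'); cam('side','side5.png')
E
```

```text
d [-0.3  0.3 45.2] spin 0.2 cur yaw -7.83 tcp [412.8 304.4  73.2] w 0.12 F [0.2 0.2 0.7] t 8.6
```

View pics/wrist5.png

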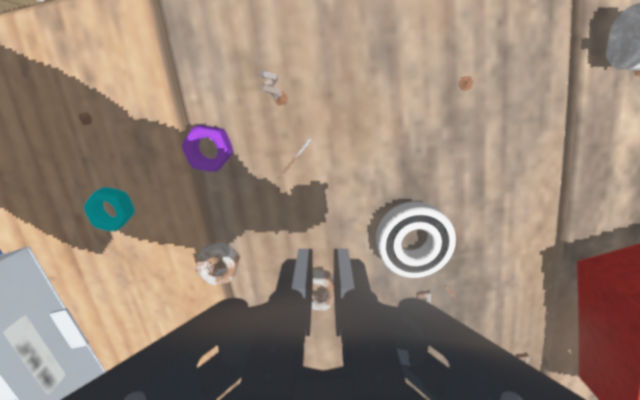

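View pics/side5.png

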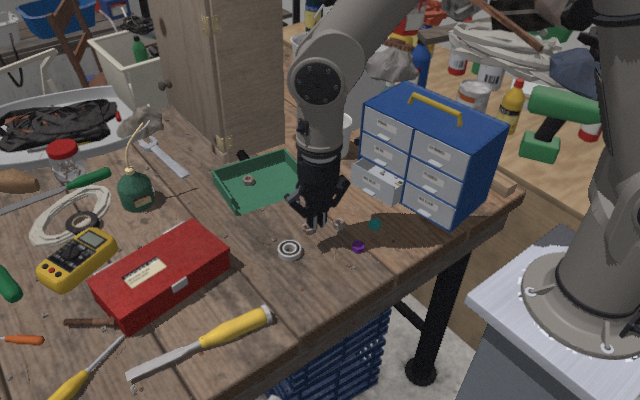

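Nut B is centred between the fingers in the wrist view, at (321,293). The side view shows C in the pan at (250,180).

Call:
step_arm(targets=[[0, 0, 20, 0, 0.88], [0, 0, 36, 0, 0.88], [0, 0, 44, 0, 0.88], [0, 0, 44, 0, 0.88], [0, 8, 44, 0, 0.88], [0, 16, 44, 0, 0.88], [0, 24, 44, 0, 0.88], [0, 32, 44, 0, 0.88], [0, 40, 44, 0, 0.88], [0, 48, 44, 0, 0.88], [0, 56, 44, 0, 0.88], [0, 64, 44, 0, 0.88], [0, 72, 44, 0, 0.88], [0, 80, 44, 0, 0.88], [0, 88, 44, 0, 0.88], [0, 96, 44, 0, 0.88], [0, 104, 44, 0, 0.88], [0, 104, 44, 0, 0.88]])

```text
t: 10.2
eef_pos: [0.5183, 0.2898, 0.0294]
tool_rot: [0.001, 0.755, 0.656, 0.001]
contact_force: [1.0, 0.1, 1.0]
gripper_width: 0.115
```

```bash
python3 - <<'E'
from h import *
rel(632,273,10,-8)
cam('wrist','wrist6.png')
E
```

```text
d [ -0.7 114.9  -2.4] spin -0.1 cur yaw -8.06 tcp [518.3 289.8  29.4] w 0.115 F [1.  0.1 1. ] t 10.2
```

View pics/wrist6.png

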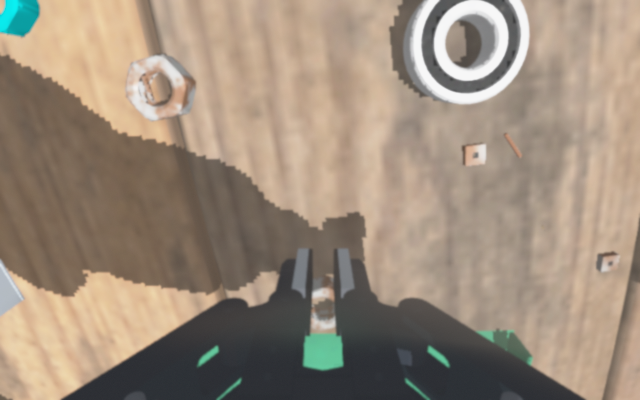

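B is held in front of the fingers. Continue into the pan.

Call:
step_arm(targets=[[0, 6, 0, 0, 0.88], [0, 14, -1, 0, 0.88], [0, 22, -2, 0, 0.88], [0, 30, -3, 0, 0.88], [0, 38, -3, 0, 0.88], [0, 46, -3, 0, 0.88], [0, 54, -3, 0, 0.88], [0, 62, -3, 0, 0.88], [0, 70, -3, 0, 0.88], [0, 78, -3, 0, 0.88], [0, 86, -3, 0, 0.88], [0, 94, -3, 0, 0.88], [0, 102, -3, 0, 0.88], [0, 110, -3, 0, 0.88], [0, 114, -3, 0, 0.88], [0, 114, -3, 0, 0.88]])

```text
t: 11.58
eef_pos: [0.6303, 0.274, 0.0323]
tool_rot: [0.0, 0.755, 0.656, 0.0]
contact_force: [-0.5, 0.0, 0.4]
gripper_width: 0.122
```

```bash
python3 - <<'E'
from h import *
rel(632,273,10,-8)
cam('wrist','wrist7.png');cam('scene','scene7.png')
a=cv2.imread('pics/scene7.png')[160:310,230:410]; cv2.imwrite('pics/s7c.png',cv2.resize(a,None,fx=4,fy=4,interpolation=2))
E
```

```text
d [-0.8  1.8  0.3] spin -0.0 cur yaw -8.02 tcp [630.3 274.   32.3] w 0.122 F [-0.5  0.   0.4] t 11.5833
```

View pics/s7c.png

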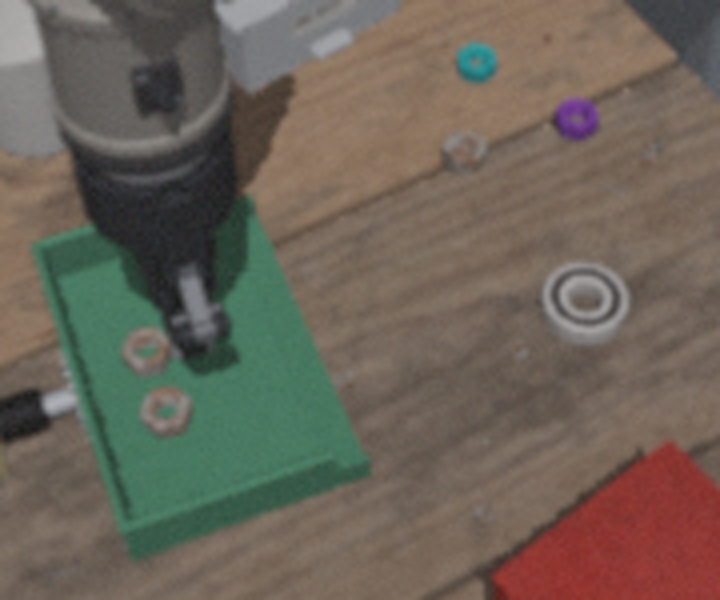

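View pics/wrist7.png

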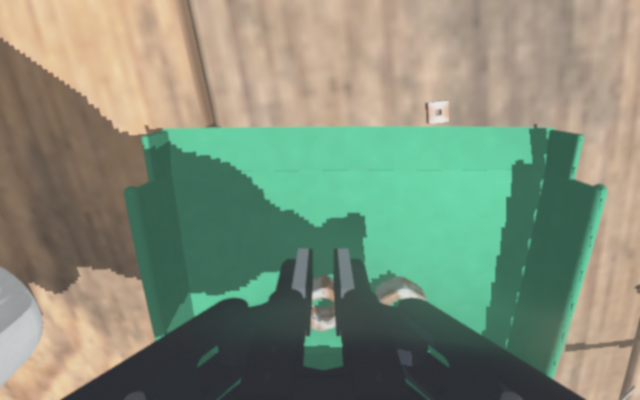

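B and C both sit in the pan, at crop positions (147,350) and (166,412). Lift and go behind A.

Call:
step_arm(targets=[[0, -8, -15, 0, 0.88], [0, -10, -45, 0, 0.88], [0, -10, -75, 0, 0.88], [0, -10, -75, -7, 0.88], [0, -10, -75, -14, 0.88], [0, -10, -75, -14, 0.88], [0, -10, -75, -14, 0.88]])

```text
t: 12.27
eef_pos: [0.6185, 0.276, 0.1072]
tool_rot: [-0.0, 0.67, 0.742, -0.0]
contact_force: [0.8, 0.6, 0.5]
gripper_width: 0.12
```

```bash
python3 - <<'E'
from h import *
rel(392,232,50,6.1)
E
```

```text
d [ -20.7 -229.8   35.3] spin -0.3 cur yaw 5.85 tcp [618.5 276.  107.2] w 0.12 F [0.8 0.6 0.5] t 12.2667
```

Call:
step_arm(targets=[[-3, -35, -5, 0, 0.88], [-6, -70, -5, 0, 0.88], [-10, -105, -5, 0, 0.88], [-13, -140, -5, 0, 0.88], [-17, -175, -5, 0, 0.88], [-20, -205, 0, 0, 0.88], [-21, -230, 15, 0, 0.88], [-21, -230, 35, 0, 0.88], [-21, -230, 35, 0, 0.88], [-21, -230, 35, 0, 0.88]])

```text
t: 13.1
eef_pos: [0.3921, 0.2307, 0.0719]
tool_rot: [-0.0, 0.67, 0.743, -0.001]
contact_force: [1.1, -0.8, 1.6]
gripper_width: 0.121
```

```bash
python3 - <<'E'
from h import *
rel(392,232,7,6.1)
cam('wrist','wrist8.png')
E
```

```text
d [ 1.3  0.1 42.9] spin -0.2 cur yaw 5.93 tcp [392.1 230.7  71.9] w 0.121 F [ 1.1 -0.8  1.6] t 13.1
```

View pics/wrist8.png

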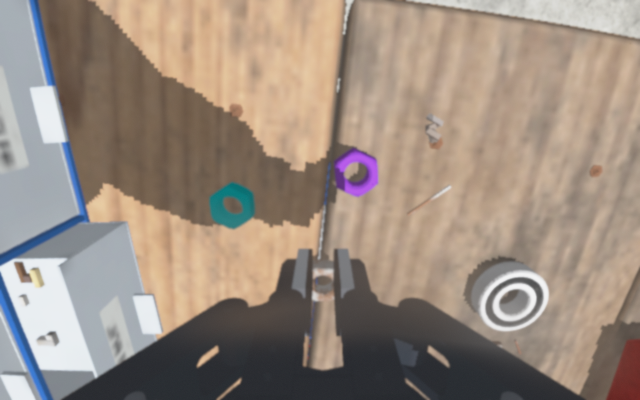

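```bash
python3 - <<'E'
from h import *
c=cam('wrist'); o=bot.get_obs(); q=o['tool_rot']; R=Ro.from_quat([q[1],q[2],q[3],q[0]]).as_matrix()
for n,p,z in [('A',(322,282),.013),('purple',(357,172),.013)]:
    X=onz(c,*p,z); print(n,(X*1000).round(1),(R.T@(X-o['eef_pos'])*1000).round(1))
a=cv2.imread('pics/wrist8.png')[230:330,250:400]; cv2.imwrite('pics/w8c.png',cv2.resize(a,None,fx=5,fy=5,interpolation=2))
E
```

```text
A [426.7 233.4  13. ] [-1.5 32.9 59.9]
purple [353.6 245.9  13. ] [ 18.5 -38.5  59.9]
```

View pics/w8c.png

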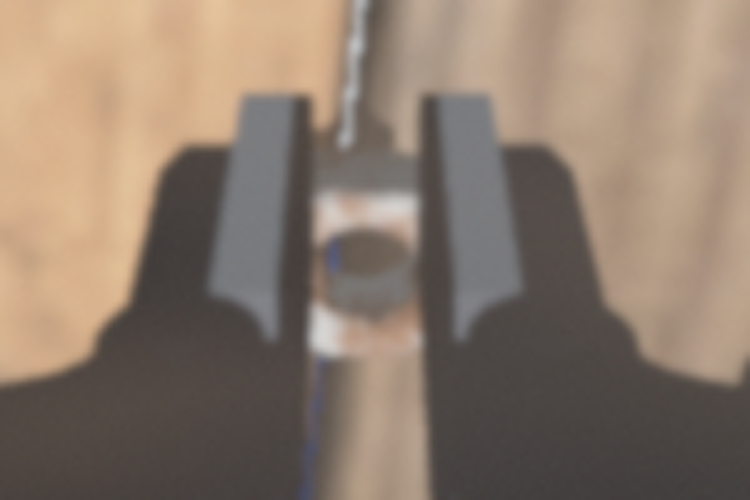

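Call:
step_arm(targets=[[0, 0, 20, 0, 0.88], [0, 0, 35, 0, 0.88], [0, 0, 43, 0, 0.88], [0, 0, 43, 0, 0.88], [0, 8, 43, 0, 0.88], [0, 16, 43, 0, 0.88], [0, 24, 43, 0, 0.88], [0, 32, 43, 0, 0.88], [0, 40, 43, 0, 0.88], [0, 48, 43, 0, 0.88], [0, 56, 43, 0, 0.88], [0, 64, 43, 0, 0.88], [0, 72, 43, 0, 0.88], [0, 80, 43, 0, 0.88], [0, 88, 43, 0, 0.88], [0, 96, 43, 0, 0.88], [0, 104, 43, 0, 0.88], [0, 104, 43, 0, 0.88]])

```text
t: 14.7
eef_pos: [0.4981, 0.242, 0.0295]
tool_rot: [0.0, 0.669, 0.743, 0.001]
contact_force: [0.2, 0.8, 0.8]
gripper_width: 0.118
```

```bash
python3 - <<'E'
from h import *
rel(598,254,10,6)
cam('wrist','wrist9.png')
E
```

```text
d [  1.5 100.6  -2.3] spin -0.0 cur yaw 5.98 tcp [498.1 242.   29.5] w 0.118 F [0.2 0.8 0.8] t 14.7
```

View pics/wrist9.png

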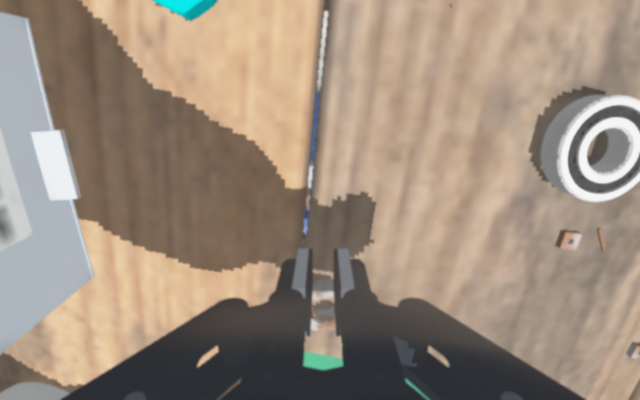

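Call:
step_arm(targets=[[1, 6, 0, 0, 0.88], [1, 14, -1, 0, 0.88], [1, 22, -2, 0, 0.88], [1, 30, -3, 0, 0.88], [1, 38, -3, 0, 0.88], [1, 46, -3, 0, 0.88], [1, 54, -3, 0, 0.88], [1, 62, -3, 0, 0.88], [1, 70, -3, 0, 0.88], [1, 78, -3, 0, 0.88], [1, 86, -3, 0, 0.88], [1, 94, -3, 0, 0.88], [1, 102, -3, 0, 0.88], [1, 102, -3, 0, 0.88]])

```text
t: 15.92
eef_pos: [0.5994, 0.2536, 0.0325]
tool_rot: [0.001, 0.669, 0.743, 0.001]
contact_force: [0.6, 0.2, -0.4]
gripper_width: 0.124
```

Call:
step_arm(targets=[[0, -8, -5, 0, 0.88], [0, -10, -30, 0, 0.88], [0, -10, -60, 0, 0.88], [0, -10, -100, 0, 0.88], [0, -40, -130, 0, 0.88], [0, -80, -150, 0, 0.88], [0, -120, -170, 0, 0.88], [0, -120, -170, 0, 0.88], [0, -120, -170, 0, 0.88]])

```text
t: 16.67
eef_pos: [0.4754, 0.2413, 0.2042]
tool_rot: [0.0, 0.668, 0.744, 0.001]
contact_force: [0.8, 0.4, -0.5]
gripper_width: 0.122
```

```bash
python3 - <<'E'
from h import *
rel(598,254,10,6)
cam('wrist','wrist10.png');cam('scene','scene10.png');cam('side','side10.png')
a=cv2.imread('pics/scene10.png')[160:310,230:410]; cv2.imwrite('pics/s10c.png',cv2.resize(a,None,fx=4,fy=4,interpolation=2))
E
```

```text
d [ -0.7 123.  172.4] spin 0.2 cur yaw 6.19 tcp [475.4 241.3 204.2] w 0.122 F [ 0.8  0.4 -0.5] t 16.6667
```

View pics/s10c.png

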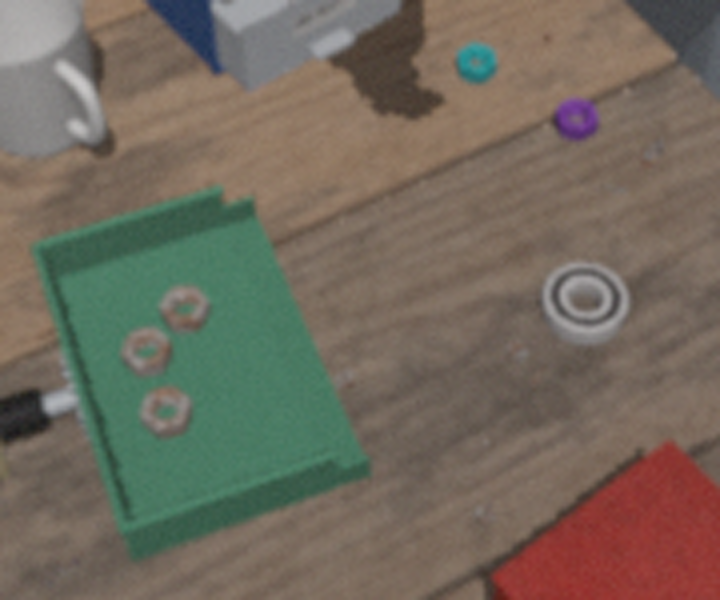

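View pics/side10.png

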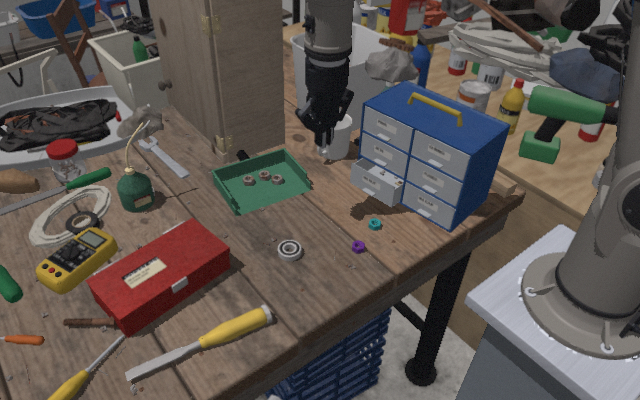

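All three nuts lie flat in the pan, at crop positions (185,307), (147,350) and (166,412). The bearing, purple nut, turquoise nut and mug are at the same pixels as before, and the arm is clear.

```bash
python3 -c "
from station import bot
print(bot.hand_in())"
```

```text
the job is handed in; nothing more can be done
None
```

All three rusty nuts are in the green pan. I pushed each one in through the open front with the fingertips, never gripping or lifting any, and handed the job in at about 17 s.

- **Final check:** the last scene and side pictures show the three nuts lying flat, well inside the pan. The bearing, the mug and the purple and turquoise look-alikes appear at the same pixels as at the start. The arm was raised clear and touching nothing.
- **Contact with the pan:** during the first push the fingertips pressed on the pan floor with about 11 N. The calculated tip height was about 9 mm there, although the floor should be at 3 mm. I did not find out why, and made the next two pushes slightly higher, with no contact showing.

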